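Take one reading with the photometer's cell rod

ROBOT

A 7-joint arm with a two-finger parallel gripper is mounted at the origin on the work surface. World frame = base frame: x ahead of the robot, y to its left, z up, the work surface at z = 0. Lengths are in mm, angles in rad, forces in N, time in s.
With the tool pointing down it reaches from about 400 to 875 mm from the base axis. Payload 6.5 kg.
Tool frame: the origin (TCP) lies at the very end of the fingers, on their centre line; the grasp point (between the pads) lies 19 mm behind it; z points along the fingers, x is the direction in which the jaws open and shut, and the axes are right-handed (so a half turn about z gives the same grasp; the last joint's range is limited). The gripper opens to 85 mm and grips with 20 to 120 N. Pads are 22 mm wide; open, the fingers measure 114 mm over their backs; the gripper's body (76 mm by 85 mm) begins 54 mm behind the grasp point. The pads swing forward as they close: fully open they stand 13 mm farther back than shut.
Start: joints at [-1.354, 0.536, -0.004, 1.538, 0.003, 1.067, -0.071], TCP at [181.375, 624.174, 231.29] pointing down, gripper open.
Joint ranges: [-2.7, 2.7], [-0.37, 2.16], [-1.27, 1.26], [0.24, 2.4], [-1.31, 4.45], [0.19, 1.91], [-2.76, 2.76]. Speed limits (rad/s): [2.39, 2.39, 3.14, 3.14, 3.14, 3.14, 3.14].

INTERFACE

Orientations are given as a unit quaternion [x, y, z, w].
In Python, from plant import r gives the robot as it stands.
- The arm moves only by the tool drive_tool, never from a script. Its argument "targets" is a list of rows, each a list of 5 numbers: the shift along the world's x, y, z in cm, then the turn about the world's z in degrees, then the finger opening in cm, from 0 to 8.54. A call has 1 to 20 rows; each row is the pose to reach, as a shift and turn from the pose measured when the call began; what a row does not reach only later rows make up. A row lasts 1/8 s, in which the tool goes at most 62.5 mm and 10.7 degrees, less where a joint would pass 70% of its speed; a pose out of reach is approached as far as the arm can. A call with a gripper value outside its range is refused whole. The fingers move at their own pace and stop on an object; the grip force is fixed at half the most. Time passes only in rows, so rows that repeat a pose let the fingers close. It gives the time, the measured TCP pose, the force and the opening at its end, in the units of the state.
- r.observe(): the state, without advancing time (a new reading comes with each control period).
- r.camera(name): name is "side" or "top"; returns the picture (400x640x3 uint8, red, green, blue); there is no depth.
- r.camera_info(name): a dict with "camera_matrix" (3x3 intrinsics, pixels), "rvec" (rotation vector, rad) and "tvec" (3), from world to camera coordinates, as OpenCV has them. Camera axes: x right, y down, z forward; pixel columns grow to the right and rows downward; lengths in mm; the calibration is good to about 2 mm. A picture is of the moment at which its call begins. camera_info takes no time and is no camera call.
- r.close_job(): hands the job in, once; it reports no verdict.
Trained networks look in the newest picture that a camera, given by its name, has taken for a name from the list of things; names that differ only in an ending like _2 or _b are one class to them, and where a whole thing is asked for, a point or a joint stands for the part that bears it (a point fixed in the world has none). Each returns a list of dicts, best first, with "confidence" (0 to 1); they miss things now and then, are a little off and sometimes report something else, mostly with a low value. They report only what shows in the picture. A call takes as long as a camera call.
- r.search_frame(query, camera): "bbox" ([left, top, right, bottom] in pixels, round what is visible of it).
- r.trace(query, camera): "pixels" (400x640 bool, what is visible of it) and "bbox" ([left, top, right, bottom] in pixels, round what is visible of it).
- r.place_of(query, camera): "point" ([row, column] in pixels: a listed point, or the origin of a listed thing).
The state is a dict: "clock": time; "joint_pos": joint angles; "qvel": joint speeds; "tau": joint torques, N m; "ee_pos": TCP position; "tcp_rot": TCP orientation; "ft_force": force on the tool from outside, world axes, zero at the start; "torque": the same for the moment, N m; "finger_gap": opening from 0.0 (shut) to 1.0 (fully open).
Only numpy, scipy, OpenCV 4.12 (cv2) and the standard library are available. Lean on these libraries where they do the work, as an engineer would, in place of code of your own. Each camera call takes 0.05 s, during which the arm holds its last target. There are 200 camera calls.

TASK

On the front panel of the bench photometer, take the pull rod with the large drum-shaped knob and pull it straight out to its outer stop; leave it out for at least two seconds while the reading is taken. Then push it fully home again and let go of it, without shifting the other pull rod, the one with the small ball.

Things in the scene. Friction and masses are not known exactly. Their poses are not given: they have to be found in the camera images.
- cell_knob (a point): Centre of the large knob to pull: a black drum (cylinder) 30 mm in diameter, 28 mm long, axis level and in line with its 10 mm steel rod, 75 mm above the bench, aluminium disc on its outer end. At home its centre is 38 mm in front of the panel, its back face 2 mm clear of a 16 mm steel guide bush. Axes: z up, x level into the panel (push-in direction); -x is the direction of pull.
- cell_rod (a joint): How far the large knob's rod is pulled out, in m: 0 fully home (as at the start), 0.040 at the outer stop. A two-position snap rod: moving it takes about 4 N, past mid-travel (0.020) a spring draws it on to the nearer end, and it stays at either end when released.
- shutter_rod (a joint): How far the other rod is pulled out, in m: 0 home (as at the start, to be kept), 0.040 at its outer stop. It has a small black ball 19 mm in diameter, centre 34 mm in front of the panel, at the same height as the large knob and 90 mm to its left or right (this varies).
- photometer: The white bench photometer, fixed, 300 deep, 360 wide; origin under its centre on the bench. Axes: z up, -x out of its front panel (150 mm from the origin), which faces roughly the robot's right (world -y, within 25 degrees). Front deck 100 to 110 mm high, then 190 mm high from 140 mm behind the panel. The two rods stand out of the panel, 45 mm left and right of its middle.

How it is judged:
By the outcome, as a careful person would: the job done as asked, in the order asked, and still so for the second after the job is handed in, with the robot touching nothing.
It also fails if it takes over 38 s, if anything falls off the work surface, if the arm or the gripper's body presses on something with over 40 N, if the wrist force passes 120 N, or if a joint passes its speed limit or range.

## Working session

There is one attempt and no reset: what is moved stays moved. The work goes in short steps, Python scripts to look and compute and a tool call to move; the robot and the scene stay as the last step left them, time stands still between calls to the robot, and variables do not carry over. Pictures are saved under pics/ and viewed, about 8 in all and at most 12, crops included, and the job is handed in when it is done.

Besides the shell and the picture viewer there is one more tool, called after ">>>" as name([rows], argument=value, ...), one row to a line, values as JSON. drive_tool: Moves the arm, as the interface text tells. Its arguments: {"type":"object","properties":{"targets":{"type":"array"}},"required":["targets"]}

```bash
mkdir -p pics
cat > h.py <<'E'
import numpy as np, cv2
from plant import r
def cam(n):
    i=r.camera_info(n);K=np.array(i["camera_matrix"],float);R=cv2.Rodrigues(np.array(i["rvec"],float))[0];t=np.array(i["tvec"],float).ravel();return K,R,t
def onz(n,u,v,z):
    K,R,t=cam(n);d=R.T@np.linalg.inv(K)@np.array([u,v,1.]);c=-R.T@t;return c+d*(z-c[2])/d[2]
def tri(p):
    A=[];b=[]
    for n,u,v in p:
        K,R,t=cam(n);d=R.T@np.linalg.inv(K)@np.array([u,v,1.]);d/=np.linalg.norm(d);c=-R.T@t;P=np.eye(3)-np.outer(d,d);A.append(P);b.append(P@c)
    A=np.vstack(A);b=np.hstack(b);x=np.linalg.lstsq(A,b,rcond=None)[0];return x,np.linalg.norm(A@x-b)
def proj(n,X):
    K,R,t=cam(n);p=K@(R@np.asarray(X,float)+t);return p[:2]/p[2]
E
python3 - <<'E'
from h import *
s=r.observe();print(s["clock"],s["ee_pos"],s["tcp_rot"],s["finger_gap"])
for n in("side","top"):
    im=r.camera(n);cv2.imwrite(f"pics/{n}0.png",im[:,:,::-1]);K,R,t=cam(n);print(n,-R.T@t,R[2])
    for q in("cell_knob","photometer"):
        for d in r.place_of(q,n)[:2]:print(q,d)
    for q in("cell_rod","shutter_rod","cell_knob"):
        for d in r.search_frame(q,n)[:2]:print(q,d)
E
```

```text
0.0 [181.22490839 623.58255001 230.41774449] [ 7.99671993e-01  6.00436477e-01 -6.40891943e-04  5.73786407e-04] 1.0004305232606694
side [162.02338696 207.45782779 549.93922963] [ 0.66277758 -0.07033448 -0.74550583]
cell_knob {'point': [237.6, 388.6], 'confidence': 0.57}
photometer {'point': [246.1, 261.9], 'confidence': 0.92}
cell_rod {'bbox': [380.9, 227.0, 402.2, 248.3], 'confidence': 0.86}
shutter_rod {'bbox': [374.8, 181.9, 382.9, 200.9], 'confidence': 0.5}
cell_knob {'bbox': [378.7, 226.1, 401.3, 249.9], 'confidence': 0.71}
top [499.77769017 165.83065842 782.73585084] [ 0.11940916 -0.01859787 -0.99267093]
cell_knob {'point': [258.8, 375.0], 'confidence': 0.66}
photometer {'point': [222.1, 260.4], 'confidence': 0.96}
cell_rod {'bbox': [366.0, 248.0, 388.2, 270.3], 'confidence': 0.65}
shutter_rod {'bbox': [371.4, 192.3, 385.0, 204.9], 'confidence': 0.61}
cell_knob {'bbox': [368.4, 248.4, 387.5, 269.5], 'confidence': 0.71}
```

View pics/side0.png

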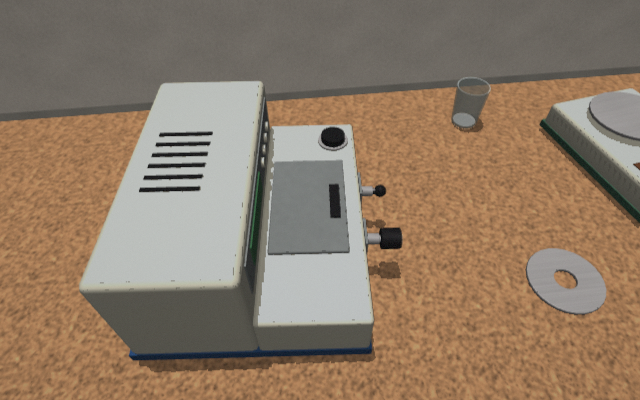

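View pics/top0.png

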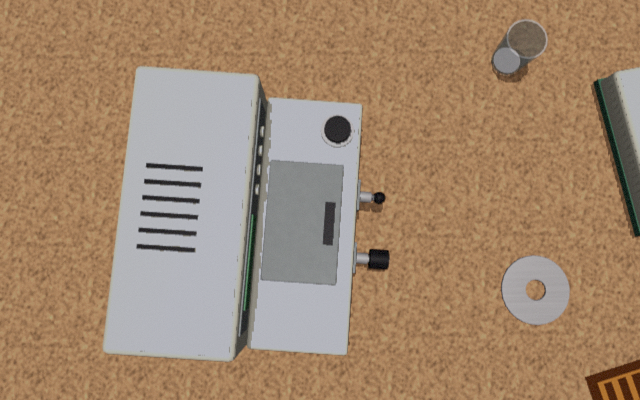

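The knob is at about (390,238) in side and (378,259) in top. The ball is at (380,190) in side and (379,198) in top, farther from the robot than the knob. The front is clear.

```bash
python3 - <<'E'
from h import *
k,e=tri([("side",390.5,238),("top",377.8,259.2)]);b,e2=tri([("side",380,190.5),("top",378.8,198)])
print("knob",k,e,"ball",b,e2)
kz=onz("top",377.8,259.2,75);bz=onz("top",378.8,198,75);print(kz,bz, onz("side",390.5,238,75),onz("side",380,190.5,75))
for K,B in((k,b),(kz,bz)):
    d=(B-K)[:2];print(np.linalg.norm(d),"dir deg",np.degrees(np.arctan2(d[1],d[0])))
# panel top edge z=100 in top view
p=onz("top",361,104,100);q=onz("top",347,353,100);d=(p-q)[:2];print(p,q,np.linalg.norm(d),np.degrees(np.arctan2(d[1],d[0])))
from scipy.spatial.transform import Rotation as R
print(R.from_quat(r.observe()["tcp_rot"]).as_matrix())
E
python3 -c "
import cv2,numpy as np
a=cv2.imread('pics/top0.png')[170:290,320:420];b=cv2.imread('pics/side0.png')[160:280,340:440]
cv2.imwrite('pics/crop.png',cv2.resize(np.hstack([a,b]),None,fx=4,fy=4,interpolation=cv2.INTER_CUBIC))"
```

```text
knob [495.04557523  78.56224224  74.69406636] 1.4400036569543675 ball [585.04833694  74.26690518  74.48991519] 0.9930693947477276
[495.26020979  79.60282246  75.        ] [585.11480517  75.02659543  75.        ] [494.70467915  77.62411436  75.        ] [584.52152952  73.70535889  75.        ]
90.10519982268997 dir deg -2.732339434302774
89.97105181547228 dir deg -2.915512002756259
[721.01586459  99.50629201 100.        ] [368.53895494 129.42331978 100.        ] 353.7442584542183 -4.851441020841554
[[ 2.79061945e-01  9.60273101e-01  5.30459713e-05]
 [ 9.60273101e-01 -2.79061947e-01  3.16699082e-05]
 [ 4.52148730e-05  4.21007532e-05 -9.99999998e-01]]
```

View pics/crop.png

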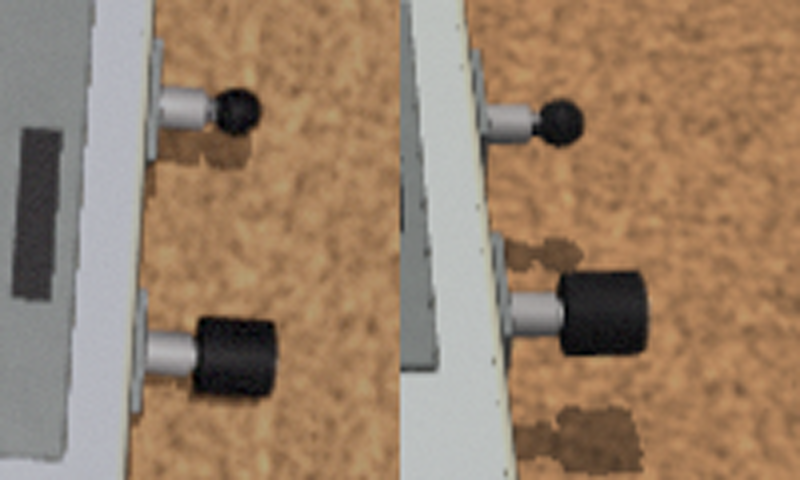

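>>> drive_tool([
  [0, 0, 4, 0, 8.5],
  [2, -4, 7, -7, 8.5],
  [5, -9, 7, -14, 8.5],
  [8, -14, 7, -21, 8.5],
  [11, -19, 7, -28, 8.5],
  [14, -24, 7, -35, 8.5],
  [17, -29, 7, -42, 8.5],
  [20, -34, 7, -49, 8.5],
  [23, -40, 7, -56, 8.5],
  [26, -45, 7, -63, 8.5],
  [29, -50, 5, -71, 8.5],
  [31.4, -54.8, 0, -79, 8.5],
  [31.4, -54.8, -5, -79, 8.5],
  [31.4, -54.8, -8, -79, 8.5],
  [31.4, -54.8, -8, -79, 8.5],
  [31.4, -54.8, -8, -79, 8.5],
])

```text
clock: 2.6
ee_pos: [496.4, 76.5, 152.6]
tcp_rot: [0.999, -0.045, 0.001, -0.0]
ft_force: [-0.3, -0.2, 0.5]
finger_gap: 0.996
```

Run:
```python
from h import *
from scipy.spatial.transform import Rotation as R
s=r.observe();print(s["clock"],s["ee_pos"],R.from_quat(s["tcp_rot"]).as_matrix().round(4),s["joint_pos"],s["ft_force"])
ims=[r.camera(n) for n in("side","top")]
cv2.imwrite("pics/a.png",np.hstack([ims[0][100:350,250:550],ims[1][130:380,250:550]])[:,:,::-1])
```

```text
2.6 [496.38488157  76.48791008 152.61494515] [[ 9.959e-01 -9.040e-02  2.000e-03]
 [-9.040e-02 -9.959e-01  6.000e-04]
 [ 1.900e-03 -8.000e-04 -1.000e+00]] [-0.62149003  0.42832958  0.47415179  2.01443026 -0.27952293  0.75895422
 -0.07031035] [-0.26703422 -0.17931373  0.49385516]
```

View pics/a.png

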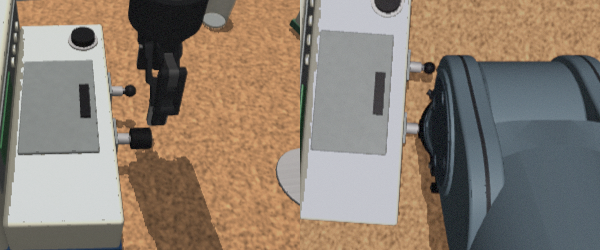

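Side view shows the fingers above the knob, which is at crop (140,138), and nothing is touching. Top view: the arm hides the knob, and the ball is clear at crop (429,67). Descending next.

>>> drive_tool([
  [-0.1, 0, -2, 0, 8.5],
  [-0.1, 0, -4, 0, 8.5],
  [-0.1, 0, -6, 0, 8.5],
  [-0.1, 0, -8, 0, 8.5],
  [-0.1, 0, -9, 0, 8.5],
  [-0.1, 0, -9.8, 0, 8.5],
  [-0.1, 0, -9.8, 0, 8.5],
  [-0.1, 0, -9.8, 0, 8.5],
])

```text
clock: 3.7
ee_pos: [496.1, 76.8, 55.5]
tcp_rot: [0.999, -0.045, 0.002, -0.001]
ft_force: [0.5, -0.3, -0.3]
finger_gap: 0.997
```

Run:
```python
from h import *
s=r.observe();print(s["clock"],s["ee_pos"],s["ft_force"])
im=r.camera("side");cv2.imwrite("pics/b.png",cv2.resize(im[130:330,320:520],None,fx=3,fy=3)[:,:,::-1])
```

```text
3.7 [496.05068198  76.78658457  55.48531349] [ 0.53849212 -0.33433053 -0.33413851]
```

View pics/b.png

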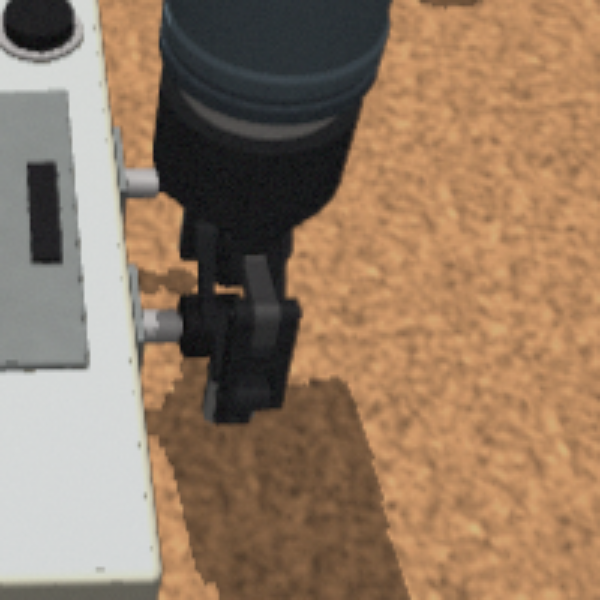

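>>> drive_tool([
  [-0.1, 0, 0, 0, 6],
  [-0.1, 0, 0, 0, 4],
  [-0.1, 0, 0, 0, 2.5],
  [-0.1, 0, 0, 0, 2],
  [-0.1, 0, 0, 0, 2],
  [-0.1, 0, 0, 0, 2],
  [-0.1, 0, 0, 0, 2],
  [-0.1, 0, 0, 0, 2],
])

```text
clock: 4.75
ee_pos: [495.6, 76.7, 55.8]
tcp_rot: [0.999, -0.045, 0.002, -0.001]
ft_force: [0.2, -0.6, 5.6]
finger_gap: 0.329
```

>>> drive_tool([
  [-0.04, -0.4, 0, 0, 2],
  [-0.07, -0.8, 0, 0, 2],
  [-0.11, -1.2, 0, 0, 2],
  [-0.14, -1.6, 0, 0, 2],
  [-0.18, -2.0, 0, 0, 2],
  [-0.21, -2.4, 0, 0, 2],
  [-0.25, -2.8, 0, 0, 2],
  [-0.29, -3.2, 0, 0, 2],
  [-0.32, -3.6, 0, 0, 2],
  [-0.34, -3.8, 0, 0, 2],
  [-0.36, -4.0, 0, 0, 2],
  [-0.36, -4.1, 0, 0, 2],
  [-0.36, -4.1, 0, 0, 2],
])

```text
clock: 6.38
ee_pos: [491.9, 36.8, 55.8]
tcp_rot: [0.999, -0.045, 0.002, -0.001]
ft_force: [-0.6, 5.8, 4.1]
finger_gap: 0.332
```

Run:
```python
from h import *
s=r.observe();print(s["clock"],s["ee_pos"],s["ft_force"],s["torque"],s["finger_gap"])
im=r.camera("side");cv2.imwrite("pics/c.png",cv2.resize(im[130:330,320:520],None,fx=3,fy=3)[:,:,::-1])
```

```text
6.375 [491.93697237  36.83635902  55.80434283] [-0.60362096  5.82687465  4.08019518] [ 1.03472349  0.08153907 -0.05112834] 0.33186792231077067
```

View pics/c.png

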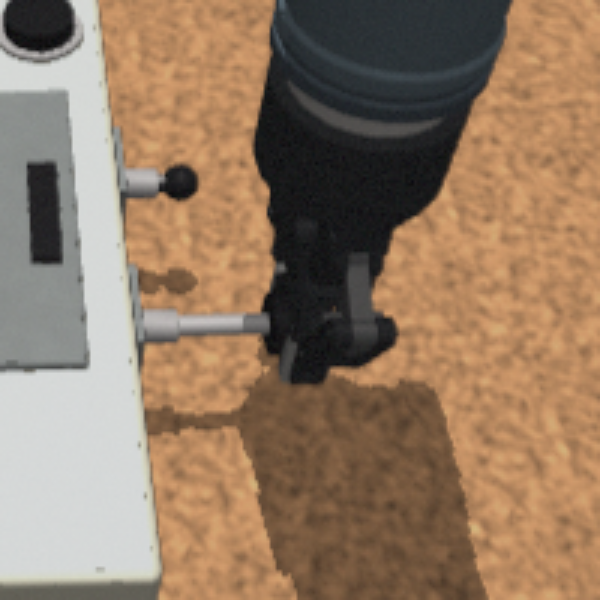

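The rod is out about 40 mm and the ball rod hasn't moved (ball at crop (180,182)). I'll add a small nudge to be sure of the stop, then dwell.

>>> drive_tool([
  [-0.01, -0.15, 0, 0, 2],
  [-0.02, -0.25, 0, 0, 2],
  [-0.02, -0.25, 0, 0, 2],
  [-0.02, -0.25, 0, 0, 2],
  [-0.02, -0.25, 0, 0, 2],
  [-0.02, -0.25, 0, 0, 2],
  [-0.02, -0.25, 0, 0, 2],
  [-0.02, -0.25, 0, 0, 2],
  [-0.02, -0.25, 0, 0, 2],
  [-0.02, -0.25, 0, 0, 2],
  [-0.02, -0.25, 0, 0, 2],
  [-0.02, -0.25, 0, 0, 2],
  [-0.02, -0.25, 0, 0, 2],
  [-0.02, -0.25, 0, 0, 2],
  [-0.02, -0.25, 0, 0, 2],
  [-0.02, -0.25, 0, 0, 2],
  [-0.02, -0.25, 0, 0, 2],
  [-0.02, -0.25, 0, 0, 2],
  [-0.02, -0.25, 0, 0, 2],
  [-0.02, -0.25, 0, 0, 2],
])

```text
clock: 8.93
ee_pos: [491.9, 36.8, 55.8]
tcp_rot: [0.999, -0.044, 0.002, -0.003]
ft_force: [-0.4, 9.9, 4.0]
finger_gap: 0.335
```

>>> drive_tool([
  [0, 0, 0, 0, 2],
  [0, 0, 0, 0, 2],
  [0, 0, 0, 0, 2],
  [0, 0, 0, 0, 2],
])

```text
clock: 9.43
ee_pos: [492.0, 36.9, 55.8]
tcp_rot: [0.999, -0.044, 0.002, -0.003]
ft_force: [0.7, 4.3, 5.2]
finger_gap: 0.333
```

It stopped firmly: no travel while the force rose to 10 N. More than 2.5 s have passed at the stop, so I'm pushing home.

>>> drive_tool([
  [0.04, 0.4, 0, 0, 2],
  [0.07, 0.8, 0, 0, 2],
  [0.11, 1.2, 0, 0, 2],
  [0.14, 1.6, 0, 0, 2],
  [0.18, 2.0, 0, 0, 2],
  [0.21, 2.4, 0, 0, 2],
  [0.25, 2.8, 0, 0, 2],
  [0.29, 3.2, 0, 0, 2],
  [0.32, 3.6, 0, 0, 2],
  [0.34, 3.8, 0, 0, 2],
  [0.36, 4.0, 0, 0, 2],
  [0.37, 4.15, 0, 0, 2],
  [0.37, 4.25, 0, 0, 2],
  [0.37, 4.25, 0, 0, 2],
  [0.37, 4.25, 0, 0, 2],
])

```text
clock: 11.3
ee_pos: [495.6, 76.8, 55.8]
tcp_rot: [0.999, -0.045, 0.002, -0.002]
ft_force: [-0.6, -5.4, 5.5]
finger_gap: 0.333
```

>>> drive_tool([
  [0, 0, 0, 0, 4],
  [0, 0, 0, 0, 6],
  [0, 0, 0, 0, 8],
  [0, 0, 0, 0, 8],
  [0, 0, 0, 0, 8],
  [0, 0, 0, 0, 8],
])

```text
clock: 12.05
ee_pos: [495.6, 76.9, 55.8]
tcp_rot: [0.999, -0.045, 0.002, -0.002]
ft_force: [1.1, 1.1, 0.1]
finger_gap: 0.939
```

>>> drive_tool([
  [0, 0, 1, 0, 8],
  [0, 0, 3, 0, 8],
  [0, 0, 6, 0, 8],
  [0, 0, 10, 0, 8],
  [0, -2, 14, 0, 8],
  [0, -6, 18, 0, 8],
  [0, -10, 20, 0, 8],
  [0, -14, 20, 0, 8],
  [0, -18, 20, 0, 8],
  [0, -18, 20, 0, 8],
  [0, -18, 20, 0, 8],
])

```text
clock: 13.42
ee_pos: [495.5, -102.4, 256.1]
tcp_rot: [0.999, -0.045, 0.002, -0.002]
ft_force: [-0.1, 0.3, 0.4]
finger_gap: 0.939
```

Run:
```python
from h import *
s=r.observe();print(s["clock"],s["ee_pos"],s["ft_force"],s["finger_gap"])
im=r.camera("side");o=cv2.imread("pics/side0.png")[:,:,::-1]
cv2.imwrite("pics/d.png",cv2.resize(np.hstack([o[160:280,340:440],im[160:280,340:440]]),None,fx=4,fy=4)[:,:,::-1])
```

```text
13.425 [ 495.50153076 -102.4341797   256.05357609] [-0.13160716  0.30567783  0.41966431] 0.9394166784561155
```

View pics/d.png

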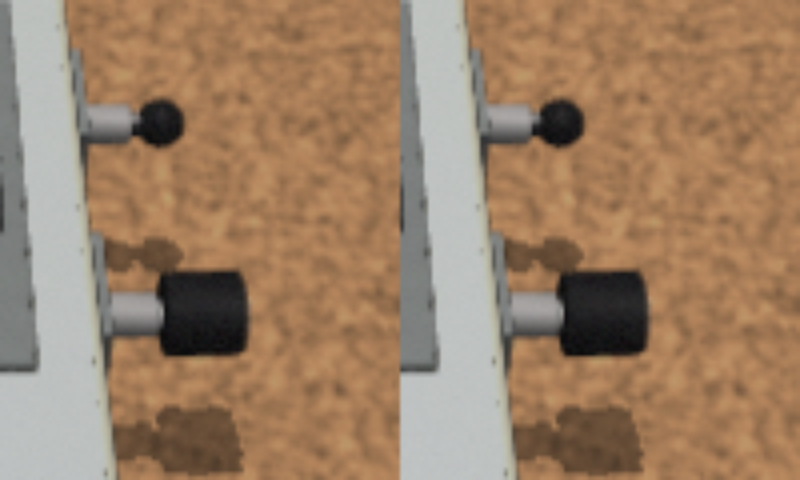

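Before (left) and after (right) look identical: the knob is home at crop (204,313) and the ball hasn't moved at (160,122).

```bash
python3 -c "
from plant import r
print(r.close_job())"
```

```text
the job is handed in; nothing more can be done
None
```

The job is done and handed in at about 13.5 s. I pulled the large drum knob straight out about 40 mm to its outer stop, held it there about 3 s, pushed it fully home and let go.

- **At the outer stop:** a further 2.5 mm commanded pull gave no travel, and the force rose to about 10 N.
- **Back home:** the tool returned to within 0.2 mm of where it first gripped the knob.
- **After release:** the arm is clear with near-zero wrist force. The side view shows both the knob and the small ball rod exactly where they were at the start.

No check failed or disagreed. I did not take a final top view.

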